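# Index the plate and lock it

### The job

The gear is mounted on the slotted index plate of the green bench fixture, and its next cut is at the slot painted red. Push the plate round by its upright tab until the red slot faces the lock bar, then push the bar's thumb tab until the bar is fully home in that slot. Push with the fingers only, without gripping either tab, leave the tools and small parts round the fixture undisturbed, and finish with the hand clear.

Things in the scene. Friction and masses are not known exactly. Their poses are not given: they have to be found in the camera images.
- fixture: Green indexing fixture fixed to the bench, base 120 x 240 x 14 mm. Origin on the bench (z = 0) under the plate's vertical axis; +y runs along the lock bar, away from the plate; +z up. The base spans x -60..60, y -65..175 mm. Two dark guide bridges over the bar (42 mm wide in x, tops with screws at z = 40 mm) span y 84..100 and 150..166 mm: keep the fingertips above 42 mm over them.
- index_plate (a joint): Angle of the index plate about its vertical axis (rad): 0 when the red slot faces the lock bar, growing anticlockwise seen from above. Starts between -1.75 and -0.5. No stops; light friction (about 1 N at the tab); stays where it is left. Steel plate 116 mm across, z 19..31 mm, three slots 120 degrees apart, only one painted red.
- red_slot (a point): Middle of the mouth of the red slot, on the plate's rim, 58 mm from its axis, z = 25 mm; turns with the plate. The slot is radial, 14 mm wide, 26 mm deep, with 3 mm lead-in chamfers at the mouth and red paint on both sides; the other two slots are bare.
- lock_line (a point): Fixed point on the fixture where the mouth of the red slot must be for the bar to enter: 58 mm from the plate's axis along the fixture's +y.
- turn_tab_top (a point): Top centre of the upright turning tab at the plate's rim: black-faced steel tab, 30 mm wide radially, 14 mm thick along its path, top at z = 73 mm, facings z 42..68 mm. It stands 66 mm from the plate's axis, 160 degrees anticlockwise of the red slot seen from above. Pushing its clockwise-side face turns the plate anticlockwise.
- lock_bar (a joint): Travel of the lock bar toward the plate (m): 0 withdrawn, 0.028 home, its stop; starts at 0 to 0.004. Sliding takes about 2 N; it stays where it is left. Bar 11 mm wide, 9 mm high; its round nose meets the rim at 0.006 if no slot faces it, and centres the plate by itself if the slot is within about 6 mm.
- thumb_tab_top (a point): Top centre of the upright thumb tab on the bar: black-faced steel tab, 30 mm wide across the bar, 14 mm thick along it, top at z = 72 mm, facings z 40..67 mm. It lies on the fixture's y axis, 136 mm from the plate's axis when withdrawn, 108 mm when home. Push its outer face toward the plate.
- turn_tab_rear: Black facing on the clockwise side of the turning tab, 30 x 4.5 x 26 mm; origin at the foot of the tab.
- turn_tab_front: Black facing on the anticlockwise side of the turning tab, same size; origin at the foot of the tab.
- thumb_front: Black facing of the thumb tab on the side of the plate, 30 x 4.5 x 26 mm; origin at the foot of the tab.
- thumb_back: Black facing of the thumb tab on the side away from the plate, same size; origin at the foot of the tab.
- nut: Loose steel nut, 24 x 27 x 12 mm, flat on the bench behind the fixture; leave alone.
- bolt: Loose bolt standing on its head, 24 mm wide, 63 mm tall, behind the fixture; leave alone.
- bearing: Loose ball bearing, 35 mm across, 11 mm high, behind the fixture; leave alone.
- caliper: Loose caliper, 75 x 190 x 9 mm, flat at the back left; leave alone.
- spanner: Loose spanner, 33 x 234 x 10 mm, flat in front of the fixture; leave alone.
- grease_tin: Loose red tin, 66 mm across, 70 mm high, at the back right; leave alone.
- driver: Loose red screwdriver, 26 x 206 x 25 mm, flat at the back right behind the big bench vice; leave alone. (The vice, fixed to the bench on the right at x 0.1..0.58, y -0.2..0 m, stands 0.27 m above the bench: swing over it from 0.36 m up.)
- work_gear: Gear fixed on the middle of the plate, 60 mm across; origin at its underside on the plate's axis, z = 36 mm; its hub reaches z = 60 mm, its arbor and nut z = 74 mm; turns with the plate.

How it is judged:
On the way:
1. the red slot faces the lock bar (mouth within 10 mm) while the bar is still out (horizontal distance between red_slot and lock_line below 0.01 m and value of joint lock_bar below 0.014 m), for 0.1 s.
At the end, for the whole second after the job is handed in: the lock bar is home (travel over 25 of 28 mm) in the red slot, whose mouth is within 3 mm of the bar's line (value of joint lock_bar above 0.025 m and horizontal distance between red_slot and lock_line below 0.003 m); the robot touches nothing.
It fails at once if the turning tab is gripped (fingers press on both its facings at once, over 1.5 N each) (contact force between the fingers and turn_tab_rear above 1.5 N and contact force between the fingers and turn_tab_front above 1.5 N).
It fails at once if the thumb tab is gripped (fingers press on both its facings at once, over 1.5 N each) (contact force between the fingers and thumb_front above 1.5 N and contact force between the fingers and thumb_back above 1.5 N).
It fails at once if a loose tool or part round the fixture is lifted or moved by more than 25 mm (distance of any of nut, bolt, bearing, caliper, spanner, grease_tin, driver from where it was at the start of the episode above 0.025 m).
It also fails if it takes over 61 s, if anything falls off the work surface, if the arm or the gripper's body presses on something with over 40 N, if the wrist force passes 120 N, or if a joint passes its speed limit or range.

### The arm

A 6-joint arm with a two-finger parallel gripper is mounted at the origin on a cart in front of the work surface, level with it; the furniture and walls round the work are solid. World frame = base frame: x ahead of the robot, y to its left, z up, the work surface at z = 0. Lengths are in m, angles in rad, forces in N, time in s.
With the tool pointing down it reaches from about 0.325 to 0.775 m from the base axis. Payload 5.5 kg.
Tool frame: the origin (TCP) lies on the centre line of the jaws, within the pads' length; the fingertips stand 19 mm ahead of it and the grasp point (between the pads) is the TCP; z points along the fingers, y is the line along which they close (so a half turn about z gives the same grasp; the last joint's range is limited). The gripper opens to 88 mm and grips with 3 to 60 N. Pads are 20 mm wide; open, the fingers measure 115 mm over their backs; the gripper's body (75 mm by 178 mm) begins 61 mm behind the grasp point.
Start: joints at [-1.355, 0.091, 1.231, -0, 1.82, -0.057], TCP at [0.162, -0.578, 0.242] pointing down, gripper open.
Joint ranges: [-2.87, 2.87], [-0.86, 2.18], [0.17, 2.46], [-1.51, 4.65], [0.06, 2.69], [-2.65, 2.65]. Speed limits (rad/s): [2.57, 2.57, 3.01, 3.14, 3.14, 3.14].

### API

Orientations are given as [roll, pitch, yaw] about the fixed x, y, z axes, in that order (R = Rz(yaw) Ry(pitch) Rx(roll)).
In Python, from rig import readout, eyes, manip gives the robot as it stands. The module is installed in compiled form; this text tells all that it offers.
- The arm moves only by the tool send_rows, never from a script. Its argument "motion" is a list of rows, each a list of 3 entries, a list of its own where there are three numbers: the turn, a rotation vector about the tool's x, y, z in degrees, then the shift along the tool's x, y, z in mm, then the opening, from 0 (shut) to 1 (fully open). In form: [[[rx, ry, rz], [dx, dy, dz], fingers], ...]. A call has 1 to 20 rows; each row shifts and turns the commanded pose from where the row before left it, along the tool's axes as they then stand; what a row does not reach is not made up. A row lasts 1/8 s, in which the tool goes at most 62.5 mm and 10.7 degrees, less where a joint would pass 70% of its speed; a pose out of reach is approached as far as the arm can. A call with a gripper value outside its range is refused whole. The fingers move at their own pace and stop on an object; "force" is the grip in N (left out, the last holds). Time passes only in rows, so rows that do not move let the fingers close. It gives the time, the measured TCP pose, the force, the opening and the grip force at its end, in the units of the state.
- readout.sense(): the state, without advancing time (a new reading comes with each control period).
- eyes.get_image(name): name is "scene" or "top" or "wrist"; returns (picture, depth): 420x560x3 uint8, blue, green, red; 420x560 float32, m along the optical axis (not along the pixel's ray), 0 where there is no reading.
- eyes.calibration(name): a dict with "fov_y" (degrees; the focal length in pixels is half the picture's height over the tangent of half this angle, whatever the lens; pixels are square), "cx", "cy" (the principal point, pixels), "extrinsics" (4x4, takes a point from camera to world coordinates). Camera axes: x right, y down, z forward; pixel columns grow to the right and rows downward; lengths in m; the calibration is good to about 2 mm. A picture is of the moment at which its call begins: read the wrist's pose just before it. calibration takes no time and is no camera call; for the wrist camera it gives the pose at the moment of the call.
- manip.finish_job(): hands the job in; it is judged then, once.
The state is a dict: "t": time; "joint_pos": joint angles; "qd": joint speeds; "effort": joint torques, N m; "position": TCP position; "tool_rot": TCP orientation; "contact_force": force on the tool from outside, world axes, zero at the start; "moment": the same for the moment, N m; "width": finger opening in m; "grip_force": force on a finger pad.
Only numpy, scipy, OpenCV 4.12 (cv2) and the standard library are available. Lean on these libraries where they do the work, as an engineer would, in place of code of your own. Each camera call takes 0.05 s, during which the arm holds its last target. There are 200 camera calls.

## Working session

There is one attempt and no reset: what is moved stays moved. The work goes in short steps, Python scripts to look and compute and a tool call to move; the robot and the scene stay as the last step left them, time stands still between calls to the robot, and variables do not carry over. Pictures are saved under pics/ and viewed, at most 10 in all, crops included, and the job is handed in when it is done.

Besides the shell and the picture viewer there is one more tool, called as name(argument=value, ...) on one line, values as JSON. send_rows: Moves the arm, as the interface text tells. Its arguments: {"type":"object","properties":{"motion":{"type":"array","items":{"type":"array"}},"force":{"type":"number"}},"required":["motion"]}

```bash
mkdir -p pics; cat > h.py <<'E'
import numpy as np, cv2
from rig import readout, eyes, manip
def snap(n,tag):
    c=eyes.calibration(n); p,d=eyes.get_image(n)
    cv2.imwrite(f'pics/{tag}.png',p); np.savez(f'{tag}.npz',p=p,d=d,E=c['extrinsics'],f=210/np.tan(np.radians(c['fov_y'])/2),cx=c['cx'],cy=c['cy'])
def load(tag): return np.load(f'{tag}.npz')
def cloud(z):
    v,u=np.indices(z['d'].shape); d=z['d']
    P=np.stack([(u-z['cx'])/z['f']*d,(v-z['cy'])/z['f']*d,d,np.ones_like(d)],-1)
    return (P@z['E'].T)[...,:3]
def ray(z,u,v,h):
    E=z['E'];r=E[:3,:3]@np.array([(u-z['cx'])/z['f'],(v-z['cy'])/z['f'],1]);o=E[:3,3]
    return o+r*(h-o[2])/r[2]
E
python3 - <<'E'
from h import *
snap('top','top');snap('scene','scene')
print(readout.sense())
for n in('top','scene'):print(eyes.calibration(n))
E
```

```text
{'t': 0.1, 'joint_pos': array([-1.35469541e+00,  9.17660219e-02,  1.23173545e+00, -1.29558169e-05,
        1.81979788e+00, -5.66699354e-02]), 'qd': array([ 7.55357075e-04, -1.05074498e-03, -2.76864261e-03, -3.44292871e-04,
        3.47869289e-05,  1.00787020e-03]), 'effort': array([ 2.12123879e-03, -4.47857952e+01, -4.07570815e+01,  7.00025260e-02,
        2.84856762e-02, -9.31243972e-05]), 'position': array([ 0.16160349, -0.57759179,  0.24064738]), 'tool_rot': array([-3.13988799e+00, -8.41250123e-05,  2.72767600e-01]), 'contact_force': array([ 0.28699249,  1.03764821, -0.28315996]), 'moment': array([0.0036966 , 0.01350835, 0.03151165]), 'grip_force': 0.0, 'width': 0.08797097111952869}
{'fov_y': 45.10953791482658, 'cx': 287.47168560179523, 'cy': 206.8515575770345, 'extrinsics': array([[-0.0217333 , -0.99160053,  0.12749925,  0.27391146],
       [-0.99952616,  0.02433116,  0.01885335,  0.22182781],
       [-0.0217972 , -0.12702909, -0.99165946,  1.56209138],
       [ 0.        ,  0.        ,  0.        ,  1.        ]])}
{'fov_y': 48.98543820910791, 'cx': 276.5389413856052, 'cy': 212.91548542482016, 'extrinsics': array([[-0.9376183 , -0.27639228,  0.21090101,  0.25289149],
       [-0.34734804,  0.77067162, -0.53424208,  0.8023833 ],
       [-0.01487504, -0.5741712 , -0.81860012,  0.92343224],
       [ 0.        ,  0.        ,  0.        ,  1.        ]])}
```

View pics/top.png

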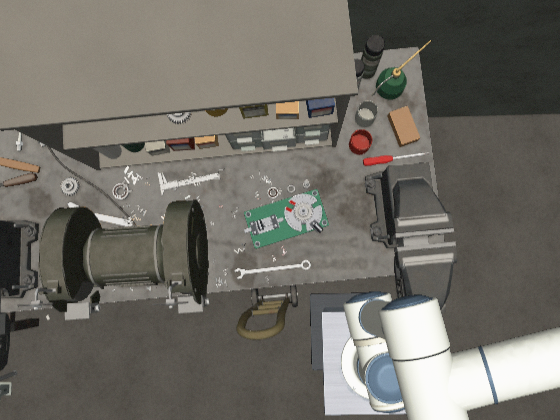

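View pics/scene.png

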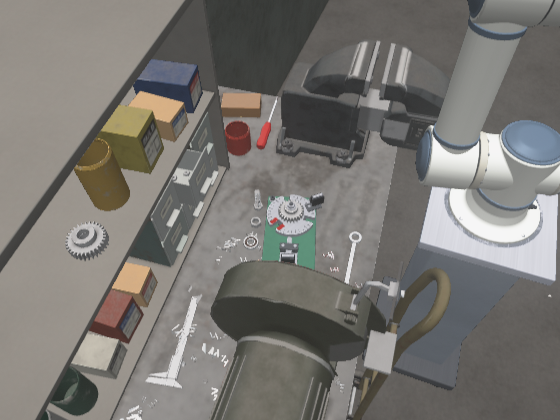

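The top view shows the fixture around (285,217), with red marks near (290,211), the turn tab near (318,226) and the thumb tab near (265,225). The vice is at (410,220) and a motor is on the left at (185,250). Next I'll zoom in and measure.

```bash
python3 - <<'E'
from h import *
z=load('top');p=z['p'];P=cloud(z)
cv2.imwrite('pics/topc.png',cv2.resize(p[175:260,235:345],None,fx=7,fy=7,interpolation=cv2.INTER_CUBIC))
hsv=cv2.cvtColor(p,cv2.COLOR_BGR2HSV)
roi=np.zeros(p.shape[:2],bool);roi[180:255,240:335]=1
g=(cv2.inRange(hsv,(60,80,40),(90,255,255))>0)&roi
r=((hsv[...,0]<8)|(hsv[...,0]>172))&(hsv[...,1]>120)&roi
dk=(hsv[...,2]<60)&roi
for n,m,h in(('green',g,.014),('red',r,.031),('dark',dk,.07)):
    k,l,s,c=cv2.connectedComponentsWithStats(m.astype(np.uint8))
    for i in range(1,k):
        if s[i,4]>5:print(n,s[i],c[i],ray(z,*c[i],h),'z',np.median(P[l==i][:,2]))
v,u=np.nonzero(g); W=np.array([ray(z,a,b,.014)[:2] for a,b in zip(u,v)])
R=cv2.minAreaRect((W*1000).astype(np.float32));print(R,cv2.boxPoints(R))
# occupancy height map
m=(P[...,2]>.3)&(P[...,2]<1)&(z['d']>0)
for a,b in((300,60),(200,150),(300,130),(185,205),(185,290),(290,140)):print((a,b),P[b,a])
E
```

```text
green [305 191   7   4  18] [308.77777778 192.44444444] [0.51629143 0.18432336 0.014     ] z 0.012543865383670139
green [312 193  16  35 126] [319.91269841 208.95238095] [0.4639741  0.15143919 0.014     ] z 0.013664026455579292
green [ 245  198   62   49 1121] [272.94915254 223.06155219] [0.42377714 0.29703398 0.014     ] z 0.014024200741505233
red [290 201   5   4  13] [292.         202.38461538] [0.48418822 0.23679765 0.031     ] z 0.032267205341467875
red [286 207   6   5  16] [288.5 209. ] [0.46408064 0.24794243 0.031     ] z 0.03154437422518852
dark [260 221   3   6   8] [261.  223.5] [0.41789538 0.32980802 0.07      ] z 0.06576992719502983
dark [313 225   7   8  15] [316.53333333 228.66666667] [0.39865227 0.16571379 0.07      ] z 0.056523806582937874
((437.3697814941406, 257.0103759765625), (118.54057312011719, 237.7616424560547), 16.40809440612793) [[346.93225 354.30716]
 [414.09442 126.22861]
 [527.8073  159.7136 ]
 [460.64514 387.79214]]
(300, 60) [0.72649765 0.207671   0.52016797]
(200, 150) [0.65992175 0.52241782 0.01393641]
(300, 130) [0.674184   0.20797307 0.15967696]
(185, 205) [0.44961972 0.50876708 0.28282985]
(185, 290) [0.2349298  0.50380002 0.30107306]
(290, 140) [0.63799317 0.23681129 0.18888849]
```

View pics/topc.png

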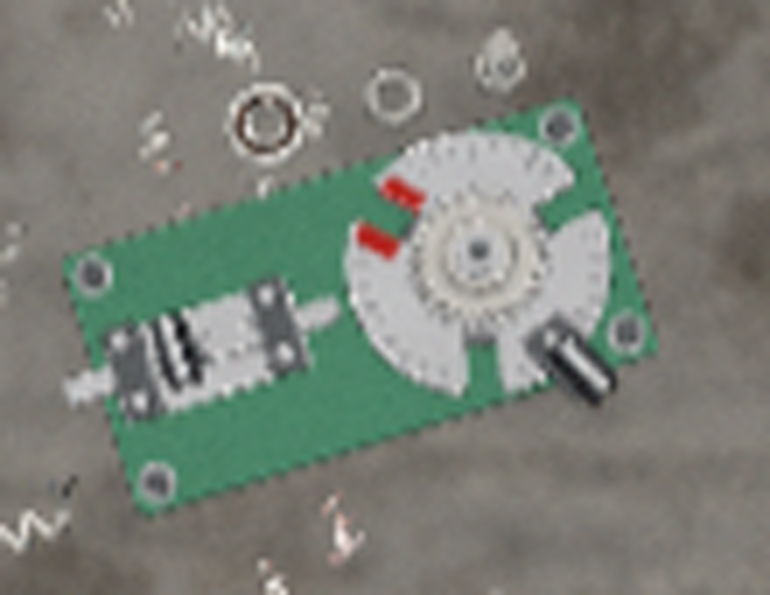

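The zoomed picture shows red patches at (400,193) and (378,240) around the red slot. The bar is at left, heading (320,312), the thumb tab is at (180,350) and the turning tab is at (570,360). First estimate: fixture yaw 16.4° with its origin at (0.453, 0.204), and plate angle about -45°. Next I'll move over the vice to look with the wrist camera.

```bash
cat >> h.py <<'E'
def plan(way,start=None):
    # way: list of (x,y,z,yawdeg,nrows); linear segments, tool down; rounded rows with the rounding fed back
    if start is None:
        s=readout.sense(); start=(*s['position'],np.degrees(s['tool_rot'][2]))
    c=np.array(start,float); a=c.copy(); rows=[]
    for w in way:
        w_=np.array(w[:4],float); n=w[4]
        for i in range(1,n+1):
            t=a+(w_-a)*i/n; y=np.radians(c[3])
            X=np.array([np.cos(y),np.sin(y)]);Y=np.array([np.sin(y),-np.cos(y)])
            d=t[:2]-c[:2]; q=np.round(1000*np.array([d@X,d@Y,c[2]-t[2]])); dr=np.round((t[3]-c[3]+180)%360-180)
            rows.append([[0,0,int(-dr)],[int(k) for k in q],0]); 
            c[:2]+=(X*q[0]+Y*q[1])/1000; c[2]-=q[2]/1000; c[3]+=dr
        a=w_
    print(len(rows),str(rows).replace(' ','')); print('end',c.round(4))
    return c
E
python3 - <<'E'
from h import *
way=[(.162,-.578,.43,15.6,4)]
N=16
for i in range(1,N+1):
    f=i/N; a=np.radians(-74.4+(25+74.4)*f); r=.6+(.46-.6)*f
    way.append((r*np.cos(a),r*np.sin(a),.43,15.6+(131-15.6)*f,1))
plan(way)
E
```

```text
20 [[[0,0,0],[0,0,-47],0],[[0,0,0],[0,0,-48],0],[[0,0,0],[0,0,-47],0],[[0,0,0],[0,0,-47],0],[[0,0,-7],[64,-12,0],0],[[0,0,-7],[63,-11,0],0],[[0,0,-8],[62,-11,0],0],[[0,0,-7],[62,-8,0],0],[[0,0,-7],[61,-8,0],0],[[0,0,-7],[60,-6,0],0],[[0,0,-7],[59,-6,0],0],[[0,0,-8],[59,-6,0],0],[[0,0,-7],[57,-3,0],0],[[0,0,-7],[57,-3,0],0],[[0,0,-7],[55,-2,0],0],[[0,0,-8],[55,-2,0],0],[[0,0,-7],[54,0,0],0],[[0,0,-7],[53,1,0],0],[[0,0,-7],[52,1,0],0],[[0,0,-7],[51,2,0],0]]
end [  0.4171   0.1944   0.4296 130.6284]
```

send_rows(motion=[[[0, 0, 0], [0, 0, -47], 0], [[0, 0, 0], [0, 0, -48], 0], [[0, 0, 0], [0, 0, -47], 0], [[0, 0, 0], [0, 0, -47], 0], [[0, 0, -7], [61, -12, 0], 0], [[0, 0, -7], [61, -11, 0], 0], [[0, 0, -8], [61, -11, 0], 0], [[0, 0, -7], [61, -8, 0], 0], [[0, 0, -7], [61, -8, 0], 0], [[0, 0, -7], [60, -6, 0], 0], [[0, 0, -7], [59, -6, 0], 0], [[0, 0, -8], [59, -6, 0], 0], [[0, 0, -7], [57, -3, 0], 0], [[0, 0, -7], [57, -3, 0], 0], [[0, 0, -7], [55, -2, 0], 0], [[0, 0, -8], [55, -2, 0], 0], [[0, 0, -7], [54, 0, 0], 0], [[0, 0, -7], [53, 1, 0], 0], [[0, 0, -7], [52, 1, 0], 0], [[0, 0, -7], [51, 2, 0], 0]])

```text
t: 2.6
position: [0.4099, 0.1931, 0.4299]
tool_rot: [-3.14, -0.001, 2.284]
contact_force: [0.3, 0.2, 0.4]
width: 0.0007
grip_force: 0.0
```

```bash
python3 - <<'E'
from h import *
snap('wrist','w1')
s=readout.sense();print(s)
E
```

```text
{'t': 2.65, 'joint_pos': array([ 0.37278765, -0.17265846,  1.14057282,  0.00349672,  2.17415299,
       -0.34892828]), 'qd': array([-0.08686187,  0.00230434, -0.02248102, -0.03046424,  0.00256623,
        0.0198669 ]), 'effort': array([ -3.05394866, -25.54983437, -34.34893012,  -1.3718006 ,
        -0.48143266,   0.03656616]), 'position': array([0.40711876, 0.19674223, 0.43078036]), 'tool_rot': array([ 3.14105133e+00, -2.86801500e-03,  2.29449642e+00]), 'contact_force': array([-0.37611952,  2.19447696,  1.48464239]), 'moment': array([ 0.05463993, -0.11381075, -0.02363947]), 'grip_force': 0.0, 'width': 0.0005582335678382657}
```

View pics/w1.png

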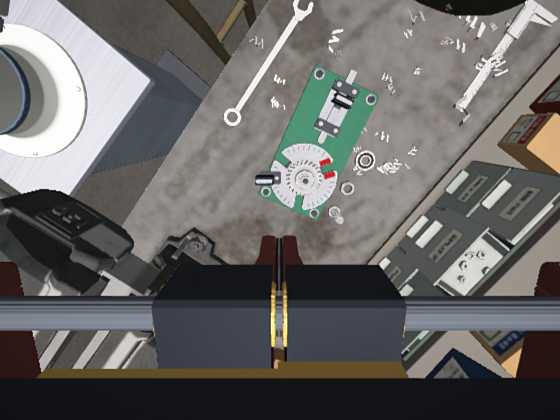

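The wrist view shows the whole fixture. The plate hub is at (305,180), the red patches are at (325,161) and (330,175), the turn tab is at (267,180) and the thumb tab is at (343,102). I'll measure from a settled picture.

```bash
cat >> h.py <<'E'
def measure(tag,roi):
    z=load(tag);p=z['p'];P=cloud(z);hsv=cv2.cvtColor(p,cv2.COLOR_BGR2HSV)
    M=np.zeros(p.shape[:2],bool);a,b,c,d=roi;M[b:d,a:c]=1
    g=(cv2.inRange(hsv,(60,80,40),(90,255,255))>0)&M
    k,l,s,_=cv2.connectedComponentsWithStats(g.astype(np.uint8))
    g=np.isin(l,[i for i in range(1,k) if s[i,4]>15])
    v,u=np.nonzero(g);W=np.array([ray(z,a,b,.014)[:2] for a,b in zip(u,v)])*1000
    R=cv2.minAreaRect(W.astype(np.float32));B=cv2.boxPoints(R)
    e=[B[1]-B[0],B[2]-B[1]];e=max(e,key=np.linalg.norm);y=e/np.linalg.norm(e);y=y if y[1]>0 else -y
    print('rect',R[1],'green z',np.median(P[g][:,2]))
    o=np.array(R[0])-55*y; x=np.array([y[1],-y[0]])
    r=((hsv[...,0]<8)|(hsv[...,0]>172))&(hsv[...,1]>120)&M
    dk=(hsv[...,2]<60)&M
    out=lambda q:np.array([(q[:2]*1000-o)@x,(q[:2]*1000-o)@y])
    k,l,s,c=cv2.connectedComponentsWithStats(r.astype(np.uint8));pts=[]
    for i in range(1,k):
        if s[i,4]>8:
            h=np.median(P[l==i][:,2]);q=out(ray(z,*c[i],.031));pts.append(q);print('red',s[i,4],c[i].round(1),'fix',q.round(1),'z',h.round(4))
    m=np.mean(pts,0);print('slot mid',m,'plate deg',np.degrees(np.arctan2(m[1],m[0]))-90)
    # high things by depth, in the fixture frame
    hi=M&(P[...,2]>.05)&(P[...,2]<.09)
    k,l,s,c=cv2.connectedComponentsWithStats(hi.astype(np.uint8))
    for i in range(1,k):
        if s[i,4]>8:
            Q=P[l==i];t=Q[Q[:,2]>np.percentile(Q[:,2],60)]; print('high',s[i,4],c[i].round(1),'fix',out(t.mean(0)).round(1),'top z',np.percentile(Q[:,2],90).round(4))
    print('origin',o,'yaw',np.degrees(np.arctan2(x[1],x[0])))
E
python3 - <<'E'
from h import *
snap('wrist','w2')
measure('w2',(240,55,390,230)); print('--top'); measure('top',(240,180,335,255))
s=readout.sense();print(s['t'],s['position'],s['tool_rot'])
E
```

```text
rect (118.53761291503906, 237.545654296875) green z 0.01390451273160287
red 51 [323.9 165.5] fix [23.  38.6] z 0.0313
red 54 [327.9 178.1] fix [39.2 22.2] z 0.0312
slot mid [31.11899213 30.40602465] plate deg -45.6639282892784
high 210 [342.  105.1] fix [  0.2 134.8] top z 0.0718
high 441 [304.1 182.6] fix [-0.1  0.2] top z 0.0706
high 181 [263.3 183.4] fix [-59.2 -27.8] top z 0.0729
high 10 [312.2 192.9] fix [ 22.  -10.7] top z 0.0519
high 68 [337.1 222.6] fix [ 82.5 -37.9] top z 0.064
origin [451.70571423 209.66112518] yaw 16.467176
--top
rect (118.5320816040039, 237.74032592773438) green z 0.013974035904576132
red 13 [292.  202.4] fix [39.1 22.6] z 0.0323
red 16 [288.5 209. ] fix [22.9 38.9] z 0.0315
slot mid [30.96298592 30.73235603] plate deg -45.21418242264155
high 18 [306.  181.3] fix [ 84.  -35.3] top z 0.0671
high 165 [302.7 210.7] fix [1.4 0.5] top z 0.0677
high 48 [259.7 224.2] fix [  1.1 134.9] top z 0.0732
high 48 [317.7 226.6] fix [-59.6 -28.3] top z 0.0749
origin [453.02332115 204.19275665] yaw 16.272655
2.7 [0.40853433 0.19463867 0.43094405] [ 3.14094169e+00 -9.60672670e-04  2.28827102e+00]
```

```bash
python3 - <<'E'
from h import *
for i in range(6): snap('wrist','w3')
snap('wrist','w3')
measure('w3',(240,55,390,230))
s=readout.sense();print(s['t'],s['position'],s['tool_rot'],s['qd'])
E
```

```text
rect (118.36904907226562, 237.4444580078125) green z 0.013931920158453015
red 52 [325.  159.6] fix [23.2 38.9] z 0.0313
red 53 [329.1 172.5] fix [39.4 21.9] z 0.0311
slot mid [31.28904134 30.39964034] plate deg -45.82600878846557
high 215 [342.  98.] fix [  0.6 134.7] top z 0.0717
high 477 [304.8 176.5] fix [ 0.2 -0. ] top z 0.0704
high 176 [264.2 178.5] fix [-59.1 -27.8] top z 0.0728
high 12 [293.3 187.2] fix [ -9.  -25.2] top z 0.0512
high 62 [339.1 217. ] fix [ 82.9 -37.4] top z 0.064
origin [451.56343555 209.64355469] yaw 16.429813
3.05 [0.41140702 0.19055335 0.43033761] [-3.14101176e+00 -3.89123929e-05  2.27731723e+00] [ 0.00228684 -0.00322981 -0.00227212  0.00290274  0.00168447 -0.00049652]
```

```bash
cat >> h.py <<'E'
O=np.array([.4517,.2090]);A=16.4
def tabpose(phi,s,rho=.068):
    f=np.radians(phi+A);return (*(O+rho*np.array([np.cos(f),np.sin(f)])-s*np.array([-np.sin(f),np.cos(f)])),phi+A-90)
def W(phi,s,z,n):
    x,y,w=tabpose(phi,s);return (x,y,z,w,n)
E
python3 - <<'E'
from h import *
c=plan([W(205,.042,.2,5),W(205,.042,.066,4),W(205,.042,.066,1)])
E
```

```text
10 [[[0,0,0],[6,-5,46],0],[[0,0,0],[6,-5,46],0],[[0,0,-1],[5,-6,46],0],[[0,0,0],[6,-5,46],0],[[0,0,0],[6,-5,46],0],[[0,0,0],[0,0,34],0],[[0,0,0],[0,0,33],0],[[0,0,0],[0,0,34],0],[[0,0,0],[0,0,33],0],[[0,0,0],[0,0,0],0]]
end [3.728000e-01 1.955000e-01 6.630000e-02 1.314807e+02]
```

send_rows(motion=[[[0, 0, 0], [6, -5, 46], 0], [[0, 0, 0], [6, -5, 46], 0], [[0, 0, -1], [5, -6, 46], 0], [[0, 0, 0], [6, -5, 46], 0], [[0, 0, 0], [6, -5, 46], 0], [[0, 0, 0], [0, 0, 34], 0], [[0, 0, 0], [0, 0, 33], 0], [[0, 0, 0], [0, 0, 34], 0], [[0, 0, 0], [0, 0, 33], 0], [[0, 0, 0], [0, 0, 0], 0], [[0, 0, 0], [0, 0, 0], 0]])

```text
t: 4.42
position: [0.3728, 0.1962, 0.068]
tool_rot: [3.14, 0.0, 2.296]
contact_force: [-0.0, -0.5, 0.4]
width: 0.0009
grip_force: 0.0
```

```bash
python3 - <<'E'
from h import *
snap('wrist','w4')
s=readout.sense();print(s['t'],s['position'],s['tool_rot'],s['contact_force'])
way=[W(205,.02,.066,4)]+[W(205+3*i,.018,.066,1) for i in range(1,15)]
plan(way)
E
```

```text
4.475 [0.37310826 0.19640189 0.06848523] [3.13915631e+00 7.95379766e-04 2.29653297e+00] [ 0.71242798 -0.47942948  0.68656564]
18 [[[0,0,0],[-6,0,1],0],[[0,0,0],[-5,0,0],0],[[0,0,0],[-6,-1,1],0],[[0,0,0],[-6,0,0],0],[[0,0,-3],[-5,-1,0],0],[[0,0,-3],[-4,-1,0],0],[[0,0,-3],[-3,0,0],0],[[0,0,-3],[-4,-1,0],0],[[0,0,-3],[-3,-1,0],0],[[0,0,-3],[-4,-1,0],0],[[0,0,-3],[-4,-1,0],0],[[0,0,-3],[-3,-1,0],0],[[0,0,-3],[-4,-1,0],0],[[0,0,-3],[-3,0,0],0],[[0,0,-3],[-4,-1,0],0],[[0,0,-3],[-4,-1,0],0],[[0,0,-3],[-3,-1,0],0],[[0,0,-3],[-4,-1,0],0]]
end [4.263000e-01 1.433000e-01 6.650000e-02 1.735816e+02]
```

View pics/w4.png

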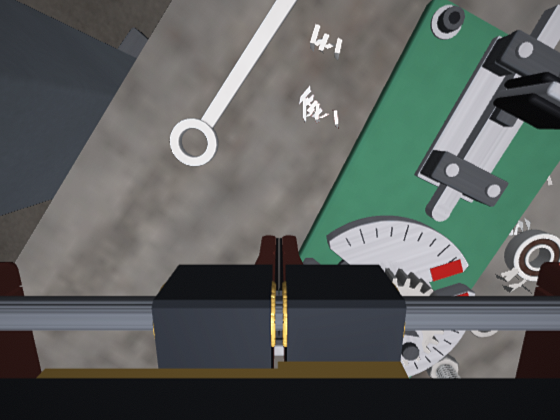

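The wrist view shows the fingers down in front of the plate at (280,250), with the red patch at (446,270). The tab is hidden behind the hand, as planned, so I'll push.

send_rows(motion=[[[0, 0, 0], [-6, 0, 1], 0], [[0, 0, 0], [-5, 0, 0], 0], [[0, 0, 0], [-6, -1, 1], 0], [[0, 0, 0], [-6, 0, 0], 0], [[0, 0, -3], [-5, -1, 0], 0], [[0, 0, -3], [-4, -1, 0], 0], [[0, 0, -3], [-3, 0, 0], 0], [[0, 0, -3], [-4, -1, 0], 0], [[0, 0, -3], [-3, -1, 0], 0], [[0, 0, -3], [-4, -1, 0], 0], [[0, 0, -3], [-4, -1, 0], 0], [[0, 0, -3], [-3, -1, 0], 0], [[0, 0, -3], [-4, -1, 0], 0], [[0, 0, -3], [-3, 0, 0], 0], [[0, 0, -3], [-4, -1, 0], 0], [[0, 0, -3], [-4, -1, 0], 0], [[0, 0, -3], [-3, -1, 0], 0], [[0, 0, -3], [-4, -1, 0], 0], [[0, 0, 0], [0, 0, 0], 0], [[0, 0, 0], [0, 0, 0], 0]])

```text
t: 6.98
position: [0.4253, 0.1432, 0.0646]
tool_rot: [-3.142, -0.0, 3.029]
contact_force: [0.2, -0.7, -0.2]
width: 0.0005
grip_force: 0.0
```

```bash
python3 - <<'E'
from h import *
snap('wrist','w5');snap('top','t5')
s=readout.sense();print(s['t'],s['position'],s['tool_rot'],s['contact_force'])
for t in('w5','t5'):
    z=load(t);p=z['p'];hsv=cv2.cvtColor(p,cv2.COLOR_BGR2HSV)
    r=((hsv[...,0]<8)|(hsv[...,0]>172))&(hsv[...,1]>120)
    if t=='t5': r[:180]=0;r[255:]=0;r[:,:240]=0;r[:,335:]=0
    o=O if t=='w5' else np.array([.4530,.2042])
    k,l,st,c=cv2.connectedComponentsWithStats(r.astype(np.uint8))
    for i in range(1,k):
        if st[i,4]>8:
            q=ray(z,*c[i],.031)[:2]-o;print(t,st[i],q,'deg fix',np.degrees(np.arctan2(q[1],q[0]))-A,np.hypot(*q))
cv2.imwrite('pics/t5c.png',cv2.resize(load('t5')['p'][175:260,235:345],None,fx=5,fy=5,interpolation=cv2.INTER_CUBIC))
E
```

```text
7.075 [0.4252831  0.14325922 0.06464739] [3.14158681e+00 4.30476691e-05 3.02981526e+00] [0.08715242 0.27168983 0.0979634 ]
w5 [439 224  34  23 457] [-0.02081179  0.03967485] deg fix 101.27965002489907 0.04480205958552621
w5 [256 236  20  45 446] [-0.0224184  -0.07170095] deg fix -123.76265185889878 0.0751239734192319
w5 [282 236  20  45 450] [-0.02102629 -0.05864778] deg fix -126.12367946357418 0.062303026286457
w5 [450 260  30  21 362] [0.00231567 0.04626861] deg fix 70.73482904438245 0.04632652159450267
w5 [  0 262  23  33 625] [-0.02255916 -0.2307453 ] deg fix -111.98386224964602 0.23184544224267944
w5 [535 263  25  32 675] [0.01484883 0.0973816 ] deg fix 64.93026983497458 0.09850717921205235
w5 [   0  331   41   47 1675] [ 0.03082493 -0.24294686] deg fix -99.168987679184 0.24489457872992643
w5 [ 517  331   43   47 1773] [0.06980169 0.09720675] deg fix 37.91883822829639 0.11967216816612317
w5 [273 348   1  11  11] [ 0.0481011 -0.0767754] deg fix -74.33215194357413 0.0905989997415886
t5 [286 211   6   4  15] [0.00169207 0.04527104] deg fix 71.45948683629084 0.045302648217180774
t5 [288 218   6   4  16] [-0.02085538  0.03930676] deg fix 101.54953138370064 0.04449683155381033
```

View pics/w5.png

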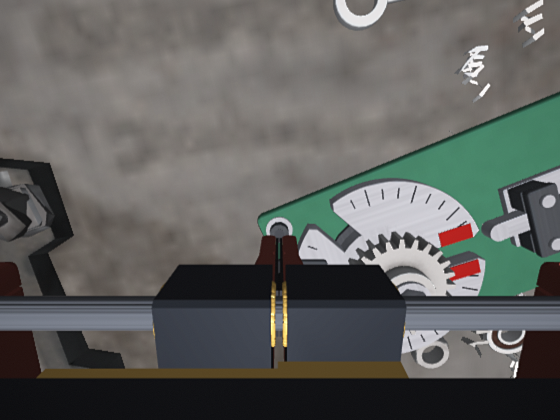

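The red patches at (456,234) and (466,268) put the slot at 86°, nearly facing the bar nose. It needs about 4° more.

```bash
python3 - <<'E'
from h import *
plan([W(248.3,.018,.065,1),W(249.6,.018,.065,1),W(250.8,.018,.065,1)])
E
```

```text
3 [[[0,0,-1],[-2,0,0],0],[[0,0,-1],[-2,0,0],0],[[0,0,-2],[-1,-1,0],0]]
end [4.302000e-01 1.418000e-01 6.460000e-02 1.775956e+02]
```

Push the rest, then pull straight back off the tab (tool +x) and lift.

send_rows(motion=[[[0, 0, -1], [-2, 0, 0], 0], [[0, 0, -1], [-2, 0, 0], 0], [[0, 0, -2], [-1, -1, 0], 0], [[0, 0, 0], [0, 0, 0], 0], [[0, 0, 0], [0, 0, 0], 0], [[0, 0, 0], [8, 0, 0], 0], [[0, 0, 0], [15, 0, 0], 0], [[0, 0, 0], [15, 0, -15], 0], [[0, 0, 0], [0, 0, -40], 0], [[0, 0, 0], [0, 0, -40], 0], [[0, 0, 0], [0, 0, -20], 0], [[0, 0, 0], [0, 0, 0], 0], [[0, 0, 0], [0, 0, 0], 0], [[0, 0, 0], [0, 0, 0], 0]])

```text
t: 8.82
position: [0.3916, 0.1432, 0.1778]
tool_rot: [-3.141, -0.003, 3.1]
contact_force: [0.4, 0.2, -0.1]
width: 0.0006
grip_force: 0.0
```

```bash
cat > look.py <<'E'
from h import *
import sys
k0=sys.argv[1]
snap('wrist','w'+k0);snap('top','t'+k0)
s=readout.sense();print(s['t'],s['position'],s['tool_rot'],s['contact_force'])
for t in('w'+k0,'t'+k0):
    z=load(t);p=z['p'];hsv=cv2.cvtColor(p,cv2.COLOR_BGR2HSV)
    r=((hsv[...,0]<8)|(hsv[...,0]>172))&(hsv[...,1]>120)
    o=O if t[0]=='w' else np.array([.4530,.2042])
    k,l,st,c=cv2.connectedComponentsWithStats(r.astype(np.uint8))
    for i in range(1,k):
        if st[i,4]>8:
            q=ray(z,*c[i],.031)[:2]-o
            if .035<np.hypot(*q)<.055:print(t,st[i],'deg fix',np.degrees(np.arctan2(q[1],q[0]))-A,np.hypot(*q))
E
python3 look.py 6
```

```text
8.925 [0.39181835 0.14323784 0.17833001] [-3.14092535e+00 -2.14087481e-03  3.10015225e+00] [-0.91945048  0.51211839 -0.79789904]
w6 [377 228  20  13 164] deg fix 105.05938090074977 0.044787193915678675
w6 [383 250  20  13 156] deg fix 74.47116179663902 0.045062626710780485
t6 [286 212   6   4  15] deg fix 75.65917550815831 0.04455856368400864
t6 [288 218   6   5  17] deg fix 104.79231049969243 0.04436979789266874
```

The red slot now faces the bar to within about 0.3°. Next is the thumb tab.

```bash
python3 - <<'E'
from h import *
T=lambda y,z,n:(*(O+y*np.array([-.2823,.9593])),z,106.4,n)
plan([T(.178,.2,8),T(.178,.068,4)])
E
```

```text
12 [[[0,0,9],[0,30,-3],0],[[0,0,9],[5,29,-2],0],[[0,0,9],[9,28,-3],0],[[0,0,9],[13,26,-3],0],[[0,0,9],[18,24,-3],0],[[0,0,8],[21,21,-2],0],[[0,0,9],[23,18,-3],0],[[0,0,9],[26,14,-3],0],[[0,0,0],[0,0,33],0],[[0,0,0],[0,0,33],0],[[0,0,0],[0,0,33],0],[[0,0,0],[0,0,33],0]]
end [4.018000e-01 3.794000e-01 6.830000e-02 1.066256e+02]
```

send_rows(motion=[[[0, 0, 9], [0, 30, -3], 0], [[0, 0, 9], [5, 29, -2], 0], [[0, 0, 9], [9, 28, -3], 0], [[0, 0, 9], [13, 26, -3], 0], [[0, 0, 9], [18, 24, -3], 0], [[0, 0, 8], [21, 21, -2], 0], [[0, 0, 9], [23, 18, -3], 0], [[0, 0, 9], [26, 14, -3], 0], [[0, 0, 0], [0, 0, 33], 0], [[0, 0, 0], [0, 0, 33], 0], [[0, 0, 0], [0, 0, 33], 0], [[0, 0, 0], [0, 0, 33], 0], [[0, 0, 0], [0, 0, 0], 0], [[0, 0, 0], [0, 0, 0], 0], [[0, 0, 0], [0, 0, 0], 0]])

```text
t: 10.8
position: [0.403, 0.3802, 0.0717]
tool_rot: [3.139, -0.001, 1.861]
contact_force: [0.5, 0.5, -0.6]
width: 0.0004
grip_force: 0.0
```

```bash
python3 look.py 7; python3 - <<'E'
from h import *
T=lambda y,z,n:(*(O+y*np.array([-.2823,.9593])),z,106.4,n)
plan([T(.156,.068,3),T(.124,.068,9)])
E
```

```text
10.9 [0.40281129 0.3800147  0.07130595] [ 3.13918038e+00 -1.04159104e-03  1.86100350e+00] [-0.01549933 -0.36187775 -0.66895383]
t7 [286 212   6   4  16] deg fix 75.36208992067421 0.044800240389183725
t7 [288 218   6   5  17] deg fix 104.79231049969243 0.04436979789266874
12 [[[0,0,0],[-7,0,1],0],[[0,0,0],[-8,-1,1],0],[[0,0,0],[-7,0,1],0],[[0,0,0],[-3,0,0],0],[[0,0,0],[-4,0,0],0],[[0,0,0],[-4,-1,0],0],[[0,0,0],[-3,0,0],0],[[0,0,0],[-4,0,0],0],[[0,0,0],[-3,0,0],0],[[0,0,0],[-4,0,0],0],[[0,0,0],[-3,0,0],0],[[0,0,0],[-4,0,0],0]]
end [4.163000e-01 3.277000e-01 6.830000e-02 1.066276e+02]
```

View pics/t7.png

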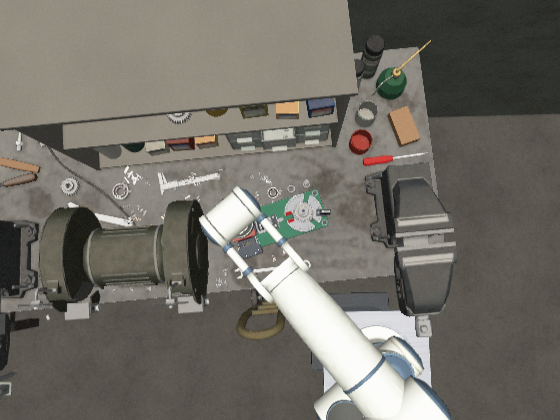

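The top view shows the hand behind the thumb tab near (245,240). The wrist is close to the motor flange at (205,235) but not pressing on it, and the slot is still aligned. I'll push the bar home.

send_rows(motion=[[[0, 0, 0], [-7, 0, 1], 0], [[0, 0, 0], [-8, -1, 1], 0], [[0, 0, 0], [-7, 0, 1], 0], [[0, 0, 0], [-3, 0, 0], 0], [[0, 0, 0], [-4, 0, 0], 0], [[0, 0, 0], [-4, -1, 0], 0], [[0, 0, 0], [-3, 0, 0], 0], [[0, 0, 0], [-4, 0, 0], 0], [[0, 0, 0], [-3, 0, 0], 0], [[0, 0, 0], [-4, 0, 0], 0], [[0, 0, 0], [-3, 0, 0], 0], [[0, 0, 0], [-4, 0, 0], 0], [[0, 0, 0], [0, 0, 0], 0], [[0, 0, 0], [0, 0, 0], 0]])

```text
t: 12.65
position: [0.4152, 0.3291, 0.0668]
tool_rot: [3.141, -0.004, 1.862]
contact_force: [-1.5, 9.9, -1.9]
width: 0.0005
grip_force: 4.8
```

send_rows(motion=[[[0, 0, 0], [-2, 0, 0], 0], [[0, 0, 0], [-2, 0, 0], 0], [[0, 0, 0], [0, 0, 0], 0], [[0, 0, 0], [0, 0, 0], 0]])

```text
t: 13.15
position: [0.4152, 0.3288, 0.067]
tool_rot: [3.14, -0.012, 1.864]
contact_force: [-4.6, 22.4, -3.9]
width: 0.0005
grip_force: 11.3
```

```bash
python3 - <<'E'
from h import *
T=lambda y,z,n:(*(O+y*np.array([-.2823,.9593])),z,106.4,n)
plan([T(.145,.067,2),T(.145,.25,5),(.411,.191,.43,130.5,6)])
E
```

```text
13 [[[0,0,0],[10,1,0],0],[[0,0,0],[10,0,0],0],[[0,0,0],[0,0,-37],0],[[0,0,0],[0,0,-36],0],[[0,0,0],[0,0,-37],0],[[0,0,0],[0,0,-36],0],[[0,0,0],[0,0,-37],0],[[0,0,-4],[-25,-7,-30],0],[[0,0,-4],[-25,-9,-30],0],[[0,0,-4],[-24,-11,-30],0],[[0,0,-4],[-22,-13,-30],0],[[0,0,-4],[-23,-14,-30],0],[[0,0,-4],[-20,-16,-30],0]]
end [  0.4105   0.1912   0.43   130.814 ]
```

send_rows(motion=[[[0, 0, 0], [12, 0, 0], 0], [[0, 0, 0], [12, 0, 0], 0], [[0, 0, 0], [0, 0, -37], 0], [[0, 0, 0], [0, 0, -36], 0], [[0, 0, 0], [0, 0, -37], 0], [[0, 0, 0], [0, 0, -36], 0], [[0, 0, 0], [0, 0, -37], 0], [[0, 0, -4], [-25, -7, -30], 0], [[0, 0, -4], [-25, -9, -30], 0], [[0, 0, -4], [-24, -11, -30], 0], [[0, 0, -4], [-22, -13, -30], 0], [[0, 0, -4], [-23, -14, -30], 0], [[0, 0, -4], [-20, -16, -30], 0], [[0, 0, 0], [0, 0, 0], 0], [[0, 0, 0], [0, 0, 0], 0], [[0, 0, 0], [0, 0, 0], 0]])

```text
t: 15.15
position: [0.4097, 0.19, 0.4278]
tool_rot: [-3.139, -0.001, 2.28]
contact_force: [-0.1, -0.3, 0.2]
width: 0.0004
grip_force: 0.0
```

```bash
python3 look.py 8; python3 - <<'E'
from h import *
measure('w8',(230,55,390,230))
z=load('w8')
cv2.imwrite('pics/w8c.png',cv2.resize(z['p'][50:230,230:400],None,fx=3.3,fy=3.3,interpolation=cv2.INTER_CUBIC))
E
```

```text
15.25 [0.40958593 0.18993588 0.42825462] [-3.13930564e+00 -8.61182917e-04  2.28050137e+00] [ 0.26303432  0.80516131 -0.07185878]
w8 [305 145   9  11  55] deg fix 104.94369296940451 0.04506298211740995
w8 [318 150   9  12  55] deg fix 74.57477702469984 0.045533300758373196
rect (118.33197021484375, 237.6174774169922) green z 0.013893045097134182
red 55 [309.2 149.8] fix [-11.5  42.9] z 0.0313
red 55 [321.9 155.4] fix [12.2 43.2] z 0.0315
slot mid [ 0.35125234 43.03990049] plate deg -0.4675854190196844
high 199 [336.2 115.8] fix [  1.  107.8] top z 0.0716
high 20 [301.8 165. ] fix [-14.4  15.9] top z 0.0512
high 477 [306.4 178.1] fix [ 0.2 -0.1] top z 0.0701
high 178 [278.3 207.2] fix [-20.9 -62.3] top z 0.0728
high 65 [340.8 218.1] fix [ 83.3 -36.9] top z 0.0645
origin [451.44737816 209.63011932] yaw 16.455273
```

View pics/w8c.png

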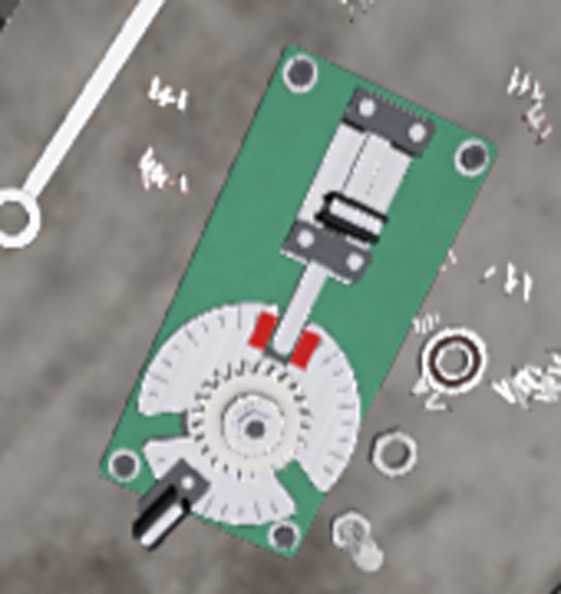

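The bar nose sits in the red slot at (285,340), between the red patches. The thumb tab measures 107.8 mm from the axis, which is home, and the hand is clear.

```bash
python3 -c "
from rig import manip
print(manip.finish_job())"
```

```text
the job is handed in; nothing more can be done
None
```

The plate was turned until the red slot faced the bar, the bar was pushed fully home in that slot (thumb tab measured at 107.8 mm, nominal 108), the hand finished clear, and the job is handed in, though the hand-in gave no verdict.

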